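# Weigh the cheese in the scoop pan, tip it into the tray, bring the pan back

### The arm

A 6-joint arm with a two-finger parallel gripper is mounted at the origin on the work surface. World frame = base frame: x ahead of the robot, y to its left, z up, the work surface at z = 0. Lengths are in m, angles in rad, forces in N, time in s.
With the tool pointing down it reaches from about 0.275 to 0.875 m from the base axis. Payload 12.5 kg.
Tool frame: the origin (TCP) lies midway between the tips of the shut fingers; the grasp point (between the pads) lies 19 mm behind it (manip.grasp_offset is the distance from the TCP to the grasp point, in m); z points along the fingers, y is the line along which they close (so a half turn about z gives the same grasp; the last joint's range is limited). The gripper opens to 85 mm and grips with 20 to 120 N. Pads are 22 mm wide; open, the fingers measure 114 mm over their backs; the gripper's body (76 mm by 85 mm) begins 54 mm behind the grasp point. The pads swing forward as they close: fully open they stand 13 mm farther back than shut.
Start: joints at [-1.194, 0.351, 1.652, -0, 1.139, -0.085], TCP at [0.245, -0.492, 0.231] pointing down, gripper open.
Joint ranges: [-2.75, 2.75], [-0.79, 2.1], [0.01, 2.65], [-1.57, 4.71], [0.07, 3.14], [-2.87, 2.87]. Speed limits (rad/s): [2.22, 2.22, 2.79, 3.14, 3.14, 3.14].

### API

Orientations are given as a unit quaternion [w, x, y, z].
In Python, from rig import manip, optics gives the robot as it stands.
- The arm moves only by the tool apply_moves, never from a script. Its argument "moves" is a list of rows, each a list of 6 numbers: the shift along the tool's x, y, z in m, then the turn, a rotation vector about the tool's x, y, z in degrees. A call has 1 to 12 rows; each row is the pose to reach, as a shift and turn from the pose commanded when the call began, along the tool's axes at that moment; what a row does not reach only later rows make up. A row lasts 1/12 s, in which the tool goes at most 41.7 mm and 7.16 degrees, less where a joint would pass 70% of its speed; a pose out of reach is approached as far as the arm can. A call with a gripper value outside its range is refused whole. "claw" is the finger opening in m, from 0 to 0.0854, set as the call begins (left out, the last holds). The fingers move at their own pace and stop on an object; the grip force is fixed at half the most. Time passes only in rows, so rows that repeat a pose let the fingers close. It gives the time, the measured TCP pose, the force, the opening and the grip force at its end, in the units of the state.
- manip.get_state(): the state, without advancing time (a new reading comes with each control period).
- optics.capture(name): name is "side" or "top" or "wrist"; returns the picture (480x640x3 uint8, blue, green, red); there is no depth.
- optics.camera_info(name): a dict with "intrinsics" (3x3 intrinsics, pixels), "T" (4x4, takes a point from camera to world coordinates); the wrist camera has in their place "mount" (4x4, takes a point from camera to tool coordinates, whose origin is the TCP and whose axes are the flange's). Camera axes: x right, y down, z forward; pixel columns grow to the right and rows downward; lengths in m; the calibration is good to about 2 mm. A picture is of the moment at which its call begins: read the wrist's pose just before it. camera_info takes no time and is no camera call.
- manip.job_done(): hands the job in; it is judged then, once.
Trained networks look in the newest picture that a camera, given by its name, has taken for a name from the list of things; names that differ only in an ending like _2 or _b are one class to them, and where a whole thing is asked for, a point or a joint stands for the part that bears it (a point fixed in the world has none). Each returns a list of dicts, best first, with "p" (0 to 1); they miss things now and then, are a little off and sometimes report something else, mostly with a low value. They report only what shows in the picture. A call takes as long as a camera call.
- optics.spot_in(camera, label): "point" ([x, y, z] in m, in the coordinates of the camera as it stood for that picture, good to about 4 mm: the middle of the surface that is visible of it).
- optics.masks_of(camera, label): "mask" (480x640 bool, what is visible of it).
- optics.place_of(camera, label): "point" ([x, y, z] in m, in the coordinates of the camera as it stood for that picture, good to about 4 mm: a listed point, or the origin of a listed thing).
The state is a dict: "time_s": time; "q": joint angles; "dq": joint speeds; "joint_efforts": joint torques, N m; "tool_pos": TCP position; "ee_rot": TCP orientation; "ft_force": force on the tool from outside, world axes, zero at the start; "wrist_torque": the same for the moment, N m; "gripper_width": finger opening in m; "grasp_force": force on a finger pad.
Only numpy, scipy, OpenCV 4.12 (cv2) and the standard library are available. Lean on these libraries where they do the work, as an engineer would, in place of code of your own. Each camera call takes 0.05 s, during which the arm holds its last target. There are 200 camera calls.

### The job

Lift the scoop pan with the red-waxed cheese out of its narrow rack (a black tab stands up at its closed end to take it by), set it down centred on the kitchen scale and let go of it. Then take the pan by its sides (not the tab), tip its open end down to between 45 and 60 degrees, low over the blue tray, and hold it so for a second until the cheese has slid into the tray; bring the pan level again and set it back on the scale, released. Keep the gripper off the cheese and leave the other things on the bench alone.

Things in the scene. Friction and masses are not known exactly. Their poses are not given: they have to be found in the camera images.
- pan: loose aluminium scoop pan, an open trough 150 mm long (its x), 62 mm wide over the sides (its y), sides and rear wall 52 mm high, walls 3 mm and floor 4 mm thick, 0.22 kg. Origin: centre of its underside. Its -x end is open (the spout, no wall or lip); at the +x end stands the rear wall with the black tab. z up.
- pan_tab (a point): grip point on the pan's black upright tab: a plate 10 mm thick along pan x, 34 mm wide along pan y, whose top is 110 mm above the pan's underside; this point is 70 mm behind the pan's origin (+x), 90 mm above the underside, 20 mm below the tab's top
- pan_spout (a point): middle of the pan's open edge, on the floor's upper face: 75 mm from the origin along pan -x, 4 mm up
- cheese: loose block of hard cheese in red wax, 72 x 42 x 34 mm (x, y, z), 0.12 kg, lying in the pan, its x roughly along the pan's; origin: centre of its underside. It stays put below about 25 degrees of tilt and slides by 36 degrees
- rack: fixed dark steel rack in which the pan stands at first: floor 190 x 96 mm, 6 mm thick, two side walls 150 mm long (from x -80 to +70 mm) rising to 81 mm above the bench, 82 mm apart inside (so 10 mm free beside the pan, whose sides lie below the wall tops); open at both ends. Origin: centre of its underside, x lengthwise
- scale: fixed kitchen scale, grey base 210 x 145 mm with white platform 190 x 125 mm centred 4 mm to +x, platform top 30 mm above the bench. Origin: centre of its underside; display on the -x face
- tray: fixed open blue tray, 220 x 170 mm outside (x, y), rim 36 mm above the bench, walls 4 mm, floor about 4 mm. Origin: centre of its underside
- oil_bottle: bystander, loose: green oil bottle with black cap, round, 62 mm across, 155 mm tall; origin: centre of its underside
- pepper_mill: bystander, loose: dark wooden turned pepper mill, 58 mm across, 148 mm tall; origin: centre of its underside
- spice_can: bystander, loose: yellow can, 64 mm across, 100 mm tall; origin: centre of its underside
- jar: bystander, loose: amber glass jar with brass cap, 68 mm across, 105 mm tall; origin: centre of its underside
- ramekin: bystander, loose: white ceramic bowl, 80 mm across, 42 mm tall; origin: centre of its underside
- sauce_cup: bystander, loose: copper cup, 64 mm across, 50 mm tall; origin: centre of its underside
- salt_tin: bystander, loose: white tin, 48 mm across, 85 mm tall, standing close to the rack; origin: centre of its underside

How it is judged:
By the outcome, as a careful person would: the job done as asked, in the order asked, and still so for the second after the job is handed in, with the robot touching nothing.
It also fails if it takes over 72 s, if anything falls off the work surface, if the arm or the gripper's body presses on something with over 40 N, if the wrist force passes 120 N, or if a joint passes its speed limit or range.

## Working session

There is one attempt and no reset: what is moved stays moved. The work goes in short steps, Python scripts to look and compute and a tool call to move; the robot and the scene stay as the last step left them, time stands still between calls to the robot, and variables do not carry over. Pictures are saved under pics/ and viewed, at most 10 in all, crops included, and the job is handed in when it is done.

Besides the shell and the picture viewer there is one more tool, called after "Request:" as a command line: name --pt "numbers of a row" for each row, then --argument value for the rest. apply_moves: Moves the arm, as the interface text tells. Its arguments: {"type":"object","properties":{"moves":{"type":"array"},"claw":{"type":"number"}},"required":["moves"]}

```bash
ls; mkdir -p pics; cat > h.py <<'E'
import numpy as np, cv2
from rig import manip, optics
from scipy.spatial.transform import Rotation as R
def Tcam(n):
    i=optics.camera_info(n)
    if 'T' in i: return np.array(i['T'])
    s=manip.get_state(); w=s['ee_rot']; T=np.eye(4); T[:3,:3]=R.from_quat([w[1],w[2],w[3],w[0]]).as_matrix(); T[:3,3]=s['tool_pos']
    return T@np.array(i['mount'])
def look(n,save=None):
    T=Tcam(n); im=optics.capture(n)
    if save: cv2.imwrite('pics/'+save+'.png',im)
    return T,im
def place(n,T,l,f='place_of'):
    return [(np.round((T@np.r_[d['point'],1])[:3],3).tolist(),round(d['p'],2)) for d in getattr(optics,f)(n,l)[:2]]
E
python3 - <<'E'
from h import *
L=['pan','pan_tab','pan_spout','cheese','rack','scale','tray','oil_bottle','pepper_mill','spice_can','jar','ramekin','sauce_cup','salt_tin']
ims=[]
for n in ['top','side']:
    T,im=look(n); ims.append(im); print(n,np.round(T,3).tolist(),optics.camera_info(n)['intrinsics'])
    for l in L: print(l,place(n,T,l))
cv2.imwrite('pics/top0.png',ims[0]);cv2.imwrite('pics/side0.png',ims[1])
print(np.round(optics.camera_info('wrist')['mount'],3).tolist(), manip.get_state())
E
```

```text
pics
top [[-0.096, -0.975, 0.201, 0.258], [-0.995, 0.095, -0.015, 0.0], [-0.004, -0.202, -0.979, 1.37], [0.0, 0.0, 0.0, 1.0]] [[519.18458024   0.         327.09027628]
 [  0.         519.18458024 239.92366378]
 [  0.           0.           1.        ]]
pan [([0.495, 0.27, 0.007], 0.59), ([0.667, 0.443, -0.001], 0.59)]
pan_tab [([0.562, 0.296, 0.093], 0.67)]
pan_spout [([0.427, 0.248, 0.012], 0.89)]
cheese [([0.511, 0.283, 0.008], 0.82), ([0.448, 0.352, 0.0], 0.65)]
rack [([0.493, 0.27, 0.001], 0.81), ([0.513, 0.283, 0.007], 0.37)]
scale [([0.503, -0.298, 0.004], 0.65), ([0.673, -0.448, 0.003], 0.17)]
tray [([0.539, 0.012, 0.0], 0.66)]
oil_bottle [([0.537, 0.014, 0.002], 0.58), ([0.514, 0.283, 0.011], 0.19)]
pepper_mill [([0.66, 0.207, -0.002], 0.92)]
spice_can [([0.684, -0.185, 0.0], 0.65)]
jar [([0.669, 0.443, -0.003], 0.7)]
ramekin [([0.357, 0.117, 0.002], 0.63)]
sauce_cup [([0.355, -0.121, -0.0], 0.66)]
salt_tin [([0.45, 0.352, 0.002], 0.6)]
side [[-0.834, -0.302, 0.462, 0.033], [-0.551, 0.428, -0.716, 0.75], [0.018, -0.852, -0.523, 0.622], [0.0, 0.0, 0.0, 1.0]] [[463.01657377   0
[... 840 characters left out ...]
y([-1.19356492e+00,  3.50702479e-01,  1.65181141e+00, -4.20627181e-05,
        1.13915235e+00, -8.46372133e-02]), 'dq': array([ 1.18085524e-03, -1.20182925e-04,  2.47346218e-04,  8.81373048e-05,
       -1.15553316e-03,  1.01085831e-03]), 'joint_efforts': array([-2.29468624e-04, -5.06028235e+01, -2.91644901e+01, -1.64238904e-04,
        6.50507827e-04, -3.87946997e-06]), 'tool_pos': array([ 0.2450747 , -0.4923419 ,  0.23128386]), 'ee_rot': array([-3.36157172e-05,  9.73450954e-01,  2.28895694e-01, -2.42615502e-05]), 'ft_force': array([ 0.07456287, -0.45471392, -0.27101026]), 'wrist_torque': array([-0.02724437,  0.03545316, -0.02662841]), 'grasp_force': 0.0, 'gripper_width': 0.0855435486131677}
```

View pics/top0.png

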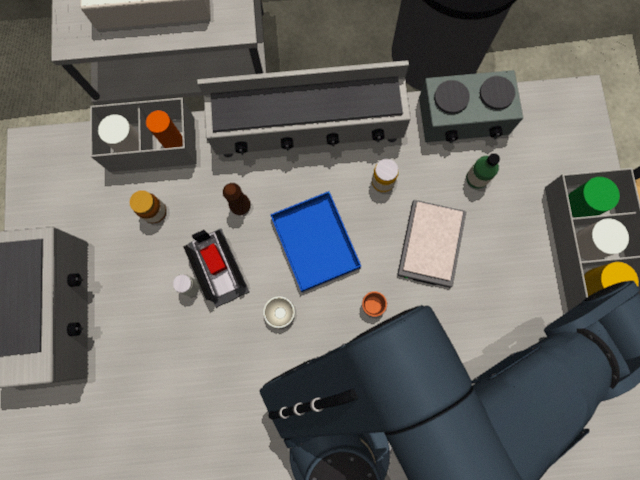

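View pics/side0.png

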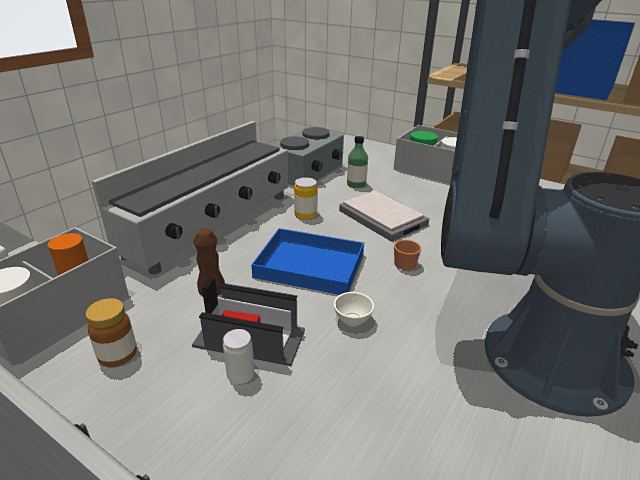

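The top view shows the pan in its rack at about (213, 265), with the black tab at (200, 238) and the salt tin at (182, 285). The tray is at (315, 242) and the scale at (432, 243). The side view agrees, and the scale's display faces the robot side at about (415, 228). Next I need the yaws.

```bash
cat >> h.py <<'E'
def rect(n,T,l,z):
    K=np.array(optics.camera_info(n)['intrinsics'])
    m=optics.masks_of(n,l)[0]; c=max(cv2.findContours(m['mask'].astype(np.uint8),0,2)[0],key=cv2.contourArea)[:,0].astype(float)
    d=(np.linalg.inv(K)@np.c_[c,np.ones(len(c))].T).T@T[:3,:3].T
    P=T[:3,3]+d*((z-T[2,3])/d[:,2:]); b=cv2.boxPoints(cv2.minAreaRect((P[:,:2]*1000).astype(np.float32)))
    e=b[1]-b[0]; f=b[2]-b[1]
    return m['p'],np.round(b.mean(0)),[(round(float(np.hypot(*v))),round(float(np.degrees(np.arctan2(v[1],v[0]))),1)) for v in (e,f)]
def Rtool(az,tilt=0):
    "tool down, tool y at azimuth az deg, then turned tilt deg about tool y"
    a=np.radians(az); y=np.array([np.cos(a),np.sin(a),0]); z=np.array([0,0,-1.]); x=np.cross(y,z)
    return R.from_matrix(np.c_[x,y,z])*R.from_rotvec([0,np.radians(tilt),0])
def goto(p,Rt,frm=None):
    "shift and turn from the present pose to TCP p, rotation Rt"
    s=manip.get_state(); w=s['ee_rot']; R0=R.from_quat([w[1],w[2],w[3],w[0]]); p0=s['tool_pos']
    if frm: p0,R0=frm
    return np.round(R0.inv().apply(np.array(p)-p0),4).tolist()+np.round((R0.inv()*Rt).as_rotvec(degrees=True),1).tolist()
E
python3 - <<'E'
from h import *
T,im=look('top')
for l,z in [('scale',.025),('tray',.036),('rack',.03),('cheese',.044)]: print(l,rect('top',T,l,z))
T,im=look('side')
for l,z in [('scale',.025),('tray',.036)]: print(l,rect('side',T,l,z))
print(goto([.564,.297,.24],Rtool(18.7)))
E
```

```text
scale (0.78, array([ 500., -295.], dtype=float32), [(215, -18.1), (146, 71.9)])
tray (0.75, array([535.,   9.], dtype=float32), [(171, -73.1), (225, 16.9)])
rack (0.9, array([487., 275.], dtype=float32), [(109, -69.7), (184, 20.3)])
cheese (0.96, array([510., 277.], dtype=float32), [(45, -67.4), (80, 22.6)])
scale (0.66, array([ 498., -278.], dtype=float32), [(238, -17.3), (176, 72.7)])
tray (0.73, array([526.,  31.], dtype=float32), [(217, -73.2), (232, 16.8)])
[0.6372, -0.5646, -0.0087, -0.0, 0.0, -82.2]
```

Request:
apply_moves --pt "0.637 -0.565 -0.009 0 0 -82" --pt "0.637 -0.565 -0.009 0 0 -82" --pt "0.637 -0.565 -0.009 0 0 -82" --pt "0.637 -0.565 -0.009 0 0 -82" --pt "0.637 -0.565 -0.009 0 0 -82" --pt "0.637 -0.565 -0.009 0 0 -82" --pt "0.637 -0.565 -0.009 0 0 -82" --pt "0.637 -0.565 -0.009 0 0 -82" --pt "0.637 -0.565 -0.009 0 0 -82" --pt "0.637 -0.565 -0.009 0 0 -82" --pt "0.637 -0.565 -0.009 0 0 -82" --pt "0.637 -0.565 -0.009 0 0 -82"

```text
time_s: 2.9
tool_pos: [0.4324, -0.0266, 0.2369]
ee_rot: [0.0, 0.582, 0.813, 0.0]
ft_force: [0.5, 0.1, -0.2]
gripper_width: 0.0856
grasp_force: 0.0
```

```bash
python3 - <<'E'
from h import *
s=manip.get_state();print(s['time_s'],s['q'],s['tool_pos'],s['ee_rot'])
print(goto([.564,.297,.24],Rtool(18.7)))
E
```

```text
2.9 [-1.68884743e-01  1.28174169e-01  1.92786028e+00 -1.47163068e-05
  1.08483909e+00 -4.98168753e-01] [ 0.43244453 -0.02656804  0.23690272] [3.26310184e-04 5.81647584e-01 8.13440814e-01 1.51146083e-04]
[0.2636, 0.2291, -0.003, 0.0, 0.0, 0.2]
```

Request:
apply_moves --pt "0.264 0.229 -0.003 0 0 0" --pt "0.264 0.229 -0.003 0 0 0" --pt "0.264 0.229 -0.003 0 0 0" --pt "0.264 0.229 -0.003 0 0 0" --pt "0.264 0.229 -0.003 0 0 0" --pt "0.264 0.229 -0.003 0 0 0" --pt "0.264 0.229 -0.003 0 0 0" --pt "0.264 0.229 -0.003 0 0 0" --pt "0.264 0.229 -0.003 0 0 0" --pt "0.264 0.229 -0.003 0 0 0" --pt "0.264 0.229 -0.003 0 0 0" --pt "0.264 0.229 -0.003 0 0 0"

```text
time_s: 3.9
tool_pos: [0.5655, 0.2935, 0.2394]
ee_rot: [-0.0, 0.585, 0.811, -0.0]
ft_force: [1.2, 0.7, -0.3]
gripper_width: 0.0852
grasp_force: 0.0
```

```bash
python3 - <<'E'
from h import *
s=manip.get_state();print(s['time_s'],s['q'],s['tool_pos'],s['dq'])
T,im=look('wrist','w1')
for l in ['pan_tab','pan_spout','cheese','rack']: print(l,place('wrist',T,l))
print(goto([.564,.297,.077],Rtool(18.7)))
E
```

```text
3.9 [ 4.05758707e-01  5.03211297e-01  1.39987233e+00 -1.81117486e-04
  1.23914246e+00  8.39373346e-02] [0.56547441 0.2934866  0.23940693] [-0.01133265 -0.01097931  0.00660973  0.00135949  0.00137872  0.00133776]
pan_tab [([0.564, 0.295, 0.094], 0.96)]
pan_spout [([0.425, 0.25, 0.006], 0.89), ([0.565, 0.299, 0.094], 0.45)]
cheese [([0.511, 0.279, 0.006], 0.91)]
rack [([0.442, 0.347, -0.006], 0.69)]
[0.0039, -0.0006, 0.163, 0.0, -0.0, -0.3]
```

View pics/w1.png

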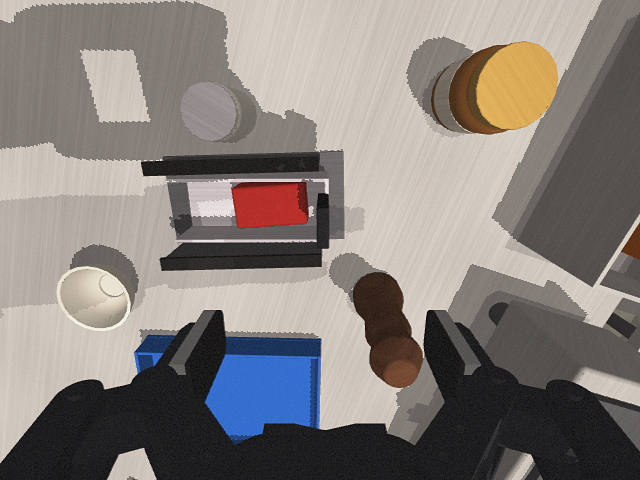

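The wrist view shows the tab edge-on at (323, 220), centred between the finger columns. The cheese at (270, 204) and both rack walls are clear of the finger paths. I'll descend and close.

Request:
apply_moves --pt "0.002 0 0.03 0 0 0" --pt "0.003 0 0.06 0 0 0" --pt "0.003 0 0.09 0 0 0" --pt "0.003 0 0.115 0 0 0" --pt "0.003 0 0.135 0 0 0" --pt "0.003 0 0.15 0 0 0" --pt "0.003 0 0.16 0 0 0" --pt "0.003 0 0.163 0 0 0" --pt "0.003 0 0.163 0 0 0"

```text
time_s: 4.9
tool_pos: [0.5648, 0.2968, 0.0764]
ee_rot: [-0.0, 0.585, 0.811, -0.0]
ft_force: [0.6, -0.2, 0.4]
gripper_width: 0.0854
grasp_force: 0.0
```

Request:
apply_moves --pt "0 0 0 0 0 0" --pt "0 0 0 0 0 0" --pt "0 0 0 0 0 0" --pt "0 0 0 0 0 0" --pt "0 0 0 0 0 0" --pt "0 0 0 0 0 0" --pt "0 0 0 0 0 0" --pt "0 0 0 0 0 0" --pt "0 0 0 0 0 0" --claw 0

```text
time_s: 5.65
tool_pos: [0.5647, 0.2971, 0.0769]
ee_rot: [-0.0, 0.585, 0.811, -0.0]
ft_force: [-2.9, -0.8, 5.3]
gripper_width: 0.0094
grasp_force: 59.9
```

Request:
apply_moves --pt "0 0 -0.003 0 0 0" --pt "0 0 -0.009 0 0 0" --pt "0 0 -0.018 0 0 0" --pt "0 0 -0.03 0 0 0" --pt "0 0 -0.045 0 0 0" --pt "0 0 -0.06 0 0 0" --pt "0 0 -0.075 0 0 0" --pt "0 0 -0.09 0 0 0" --pt "0 0 -0.105 0 0 0" --pt "0 0 -0.117 0 0 0" --pt "0 0 -0.12 0 0 0" --pt "0 0 -0.12 0 0 0"

```text
time_s: 6.65
tool_pos: [0.5652, 0.2972, 0.1979]
ee_rot: [0.001, 0.585, 0.811, 0.001]
ft_force: [-0.0, -0.3, -3.7]
gripper_width: 0.0095
grasp_force: 58.7
```

```bash
python3 - <<'E'
from h import *
s=manip.get_state();print(s['time_s'],s['q'],s['tool_pos'],s['ft_force'],s['grasp_force'])
T,im=look('side','s1')
for l in ['pan_tab','pan_spout','cheese','scale']: print(l,place('side',T,l))
T,im=look('wrist')
for l in ['pan_tab','pan_spout','cheese']: print(l,place('wrist',T,l))
yaw=-18; u=np.array([np.cos(np.radians(yaw)),np.sin(np.radians(yaw))])
c=np.array([.503,-.296])+.004*u; t=c+.07*u
print(t, goto([*t,.20],Rtool(yaw)))
E
```

```text
6.65 [ 4.11294141e-01  5.42913228e-01  1.44127221e+00 -3.17840311e-05
  1.15528580e+00  8.91230642e-02] [0.56518764 0.2972406  0.19788783] [-0.01589947 -0.31752496 -3.66689852] 58.72786223888397
pan_tab [([0.569, 0.298, 0.214], 0.79)]
pan_spout [([0.427, 0.248, 0.129], 0.76), ([0.663, 0.205, 0.0], 0.48)]
cheese [([0.515, 0.286, 0.125], 0.72)]
scale [([0.51, -0.295, -0.002], 0.85)]
pan_tab [([0.571, 0.298, 0.213], 0.89)]
pan_spout [([0.426, 0.25, 0.127], 0.96)]
cheese [([0.511, 0.281, 0.125], 0.59)]
[ 0.57337818 -0.31886726] [-0.5869, -0.1868, -0.0037, -0.0, 0.0, 36.5]
```

View pics/s1.png

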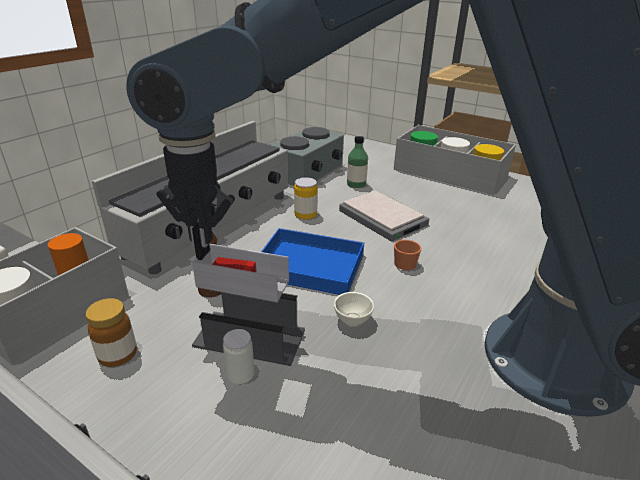

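The side view shows the pan hanging level at (240, 270), clear of the rack, with the cheese inside it. I'll carry it across now.

Request:
apply_moves --pt "-0.005 -0.002 0 0 0 0" --pt "-0.02 -0.006 0 0 0 1" --pt "-0.044 -0.014 0 0 0 2" --pt "-0.072 -0.023 0 0 0 4" --pt "-0.1 -0.032 0 0 0 6" --pt "-0.128 -0.041 0 0 0 8" --pt "-0.156 -0.05 0 0 0 10" --pt "-0.184 -0.059 0 0 0 12" --pt "-0.212 -0.068 0 0 0 14" --pt "-0.24 -0.076 0 0 0 16" --pt "-0.268 -0.085 0 0 0 18" --pt "-0.296 -0.094 0 0 0 20"

```text
time_s: 8.1
tool_pos: [0.5688, -0.0159, 0.1967]
ee_rot: [0.0, 0.718, 0.696, 0.0]
ft_force: [0.9, 0.3, -3.0]
gripper_width: 0.0091
grasp_force: 58.7
```

```bash
python3 - <<'E'
from h import *
print(goto([.573,-.319,.195],Rtool(-18)))
E
```

```text
[-0.3028, 0.0133, 0.0018, 0.0, 0.0, 16.3]
```

Request:
apply_moves --pt "-0.015 0.001 0 0 0 1" --pt "-0.04 0.002 0 0 0 2" --pt "-0.068 0.003 0 0 0 4" --pt "-0.097 0.004 0 0 0 6" --pt "-0.126 0.005 0 0 0 8" --pt "-0.155 0.007 0 0 0 10" --pt "-0.184 0.008 0 0 0 12" --pt "-0.213 0.009 0 0 0 14" --pt "-0.242 0.011 0 0 0 15" --pt "-0.268 0.012 0 0 0 16" --pt "-0.286 0.013 0 0 0 16" --pt "-0.296 0.013 0 0 0 16"

```text
time_s: 9.1
tool_pos: [0.5732, -0.3127, 0.1964]
ee_rot: [0.0, 0.807, 0.59, -0.0]
ft_force: [-0.3, -0.3, -4.0]
gripper_width: 0.0094
grasp_force: 58.7
```

Request:
apply_moves --pt "-0.003 0 0 0 0 0" --pt "-0.003 0 0 0 0 0" --pt "-0.003 0 0 0 0 0"

```text
time_s: 9.35
tool_pos: [0.5732, -0.3118, 0.1966]
ee_rot: [-0.0, 0.807, 0.591, 0.0]
ft_force: [0.2, -1.0, -2.8]
gripper_width: 0.0092
grasp_force: 58.7
```

```bash
python3 - <<'E'
from h import *
s=manip.get_state();print(s['time_s'],s['q'],s['tool_pos'])
for n in ('wrist','top','side'):
    T,im=look(n,'w2' if n=='wrist' else None)
    for l in ['pan_tab','pan_spout','cheese','scale']: print(l,place(n,T,l))
    print(rect(n,T,'scale',.028))
print(goto([.573,-.319,.106],Rtool(-18)))
E
```

```text
9.35 [-5.69593774e-01  5.70728425e-01  1.39835616e+00  2.56068286e-04
  1.17301818e+00 -2.63691211e-01] [ 0.57322392 -0.31179803  0.19655561]
pan_tab [([0.577, -0.313, 0.215], 0.81)]
pan_spout [([0.433, -0.269, 0.126], 0.6)]
cheese [([0.521, -0.296, 0.127], 0.66)]
scale [([0.499, -0.298, -0.004], 0.96), ([0.434, -0.268, 0.129], 0.51)]
(0.63, array([ 505., -295.], dtype=float32), [(205, -18.4), (141, 71.6)])
pan_tab []
pan_spout []
cheese []
scale []
(0.57, array([ 581., -261.], dtype=float32), [(80, -20.8), (31, 69.2)])
pan_tab [([0.576, -0.313, 0.213], 0.78), ([0.36, 0.124, 0.004], 0.56)]
pan_spout [([0.436, -0.269, 0.129], 0.78), ([0.663, 0.207, 0.0], 0.53)]
cheese [([0.526, -0.29, 0.127], 0.65), ([0.659, 0.208, 0.003], 0.24)]
scale [([0.508, -0.294, -0.003], 0.93)]
(0.77, array([ 495., -272.], dtype=float32), [(235, -18.2), (173, 71.8)])
[-0.0063, 0.0015, 0.0906, -0.0, -0.0, 0.5]
```

View pics/w2.png

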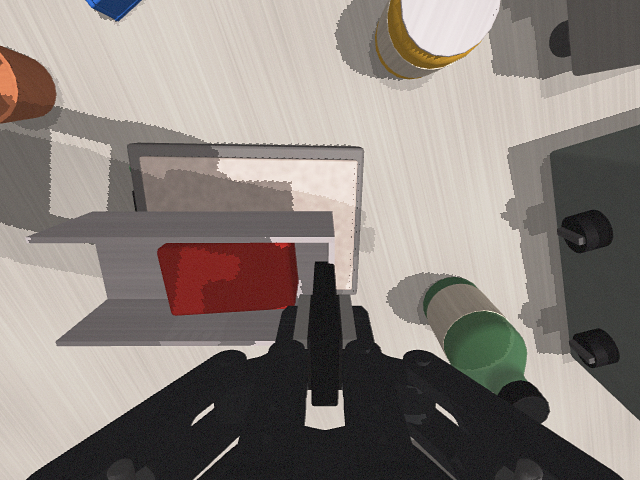

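The wrist view shows the pan hanging over the scale with the cheese at (228, 278). The scale edges at (130–362, 145–295) are parallel to the pan. I'll shift 7 mm sideways and lower it.

Request:
apply_moves --pt "-0.003 0.001 0.004 0 0 0" --pt "-0.006 0.002 0.012 0 0 0" --pt "-0.007 0.003 0.024 0 0 0" --pt "-0.007 0.003 0.038 0 0 0" --pt "-0.007 0.003 0.052 0 0 0" --pt "-0.007 0.003 0.066 0 0 0" --pt "-0.007 0.003 0.077 0 0 0" --pt "-0.007 0.003 0.084 0 0 0" --pt "-0.007 0.003 0.088 0 0 0" --pt "-0.007 0.003 0.09 0 0 0" --pt "-0.007 0.003 0.09 0 0 0" --pt "-0.007 0.003 0.09 0 0 0"

```text
time_s: 11.25
tool_pos: [0.5745, -0.3204, 0.1071]
ee_rot: [0.0, 0.807, 0.591, 0.0]
ft_force: [0.8, -0.1, -3.7]
gripper_width: 0.0094
grasp_force: 58.7
```

Request:
apply_moves --pt "0.001 0 0.001 0 0 0" --pt "0.001 0 0.002 0 0 0" --pt "0.001 0 0.003 0 0 0" --pt "0.001 0 0.004 0 0 0" --pt "0.001 0 0.005 0 0 0" --pt "0.001 0 0.005 0 0 0"

```text
time_s: 11.75
tool_pos: [0.5744, -0.3192, 0.1013]
ee_rot: [-0.0, 0.807, 0.591, -0.0]
ft_force: [0.3, -0.0, -3.5]
gripper_width: 0.0094
grasp_force: 58.7
```

Request:
apply_moves --pt "0 0 0.0005 0 0 0" --pt "0 0 0.001 0 0 0" --pt "0 0 0.0015 0 0 0" --pt "0 0 0.0015 0 0 0"

```text
time_s: 12.08
tool_pos: [0.5747, -0.3193, 0.1009]
ee_rot: [0.0, 0.807, 0.591, 0.0]
ft_force: [-1.0, 1.0, 4.1]
gripper_width: 0.0093
grasp_force: 59.9
```

Request:
apply_moves --pt "0 0 0 0 0 0" --pt "0 0 0 0 0 0" --pt "0 0 0 0 0 0" --pt "0 0 0 0 0 0" --pt "0 0 0 0 0 0" --pt "0 0 0 0 0 0" --pt "0 0 0 0 0 0" --claw 0.085

```text
time_s: 12.67
tool_pos: [0.5745, -0.3192, 0.1]
ee_rot: [-0.0, 0.807, 0.591, -0.0]
ft_force: [0.3, -0.1, 0.5]
gripper_width: 0.0848
grasp_force: 0.0
```

Request:
apply_moves --pt "0 0 -0.01 0 0 0" --pt "0 0 -0.03 0 0 0" --pt "0 0 -0.055 0 0 0" --pt "0 0 -0.085 0 0 0" --pt "0 0 -0.11 0 0 0" --pt "0 0 -0.13 0 0 0" --pt "0 0 -0.14 0 0 0" --pt "0 0 -0.14 0 0 0"

```text
time_s: 13.33
tool_pos: [0.5752, -0.3196, 0.243]
ee_rot: [0.002, 0.807, 0.591, 0.001]
ft_force: [0.4, 1.1, 0.4]
gripper_width: 0.0849
grasp_force: 0.0
```

```bash
cat > fit.py <<'E'
from h import *
from scipy.optimize import least_squares
D=[([-1.19356,.350702,1.651811,0,1.139152,-.084637],[.24507,-.49234,.23128]),([-.168885,.128174,1.92786,0,1.084839,-.498169],[.432445,-.026568,.236903]),
([.405759,.503211,1.399872,0,1.239142,.083937],[.565474,.293487,.239407]),([.411294,.542913,1.441272,0,1.155286,.089123],[.565188,.297241,.197888]),([-.569594,.570728,1.398356,0,1.173018,-.263691],[.573224,-.311798,.196556])]
def d(a): return np.array([np.sin(a),np.cos(a)])
def planar(q,p): return np.array([p[0],p[1]])+p[2]*d(q[1])+p[3]*d(q[1]+q[2])+p[4]*d(q[1]+q[2]+np.pi/2)
f=lambda p:np.concatenate([planar(q,p)+[0,-(p[5])]-[np.hypot(t[0],t[1]),t[2]] for q,t in D])
r=least_squares(f,[0,.35,.44,.44,0,.3])
print(r.x,abs(f(r.x)).max())
E
python3 - <<'E'
from fit import *
s=manip.get_state();print(s['time_s'],s['q'],s['tool_pos'])
for n in ('wrist','side'):
    T,im=look(n,'w3' if n=='wrist' else None)
    for l in ['pan_tab','pan_spout','cheese','scale']: print(l,place(n,T,l))
E
```

```text
[0.00277221 1.95943167 0.48666163 0.43486492 0.03529967 1.97117362] 0.0003332116604012336
13.3333 [-5.77893538e-01  5.37616791e-01  1.33594135e+00 -1.92771662e-05
  1.26371475e+00 -2.71751590e-01] [ 0.5752412  -0.31964148  0.24297761]
pan_tab [([0.576, -0.32, 0.12], 0.88)]
pan_spout []
cheese [([0.522, -0.303, 0.032], 0.84)]
scale []
pan_tab [([0.574, -0.318, 0.121], 0.65)]
pan_spout [([0.69, -0.189, 0.004], 0.71), ([0.437, -0.274, 0.033], 0.69)]
cheese [([0.525, -0.297, 0.03], 0.47)]
scale [([0.505, -0.295, -0.001], 0.86)]
```

View pics/w3.png

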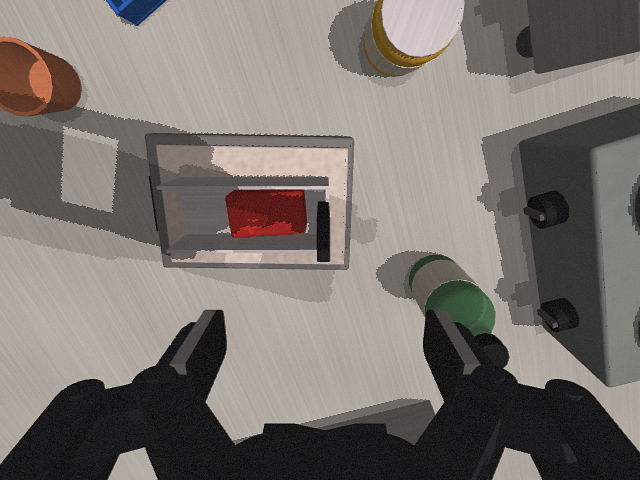

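```bash
cat > ik.py <<'E'
from fit import *
p=r.x
def fk(q,d6):
    h=d6-.01174; P=planar(q,[p[0],h,*p[2:5]]); c,s=np.cos(q[0]),np.sin(q[0])
    Rm=R.from_euler('ZYZYZ',[q[0],q[1]+q[2],q[3],q[4],q[5]+np.pi/2])
    return np.array([c*P[0],s*P[0],P[1]])+Rm.apply([0,0,d6]),Rm
lo=[-2.75,-.79,.01,-1.57,.07,-2.87];hi=[2.75,2.1,2.65,4.71,3.14,2.87]
def ik(pos,Rt,d6,q0):
    def e(q):
        a,b=fk(q,d6); return np.r_[(a-pos)*5,(b.inv()*Rt).as_rotvec()]
    s=least_squares(e,np.clip(q0,np.add(lo,.001),np.subtract(hi,.001)),bounds=(lo,hi)); return s.x,np.linalg.norm(s.fun)
E
python3 - <<'E'
from ik import *
a,b=fk(D[0][0],.3);print(a,b.as_quat())
tr=np.array([.537,.012]); 
for phi in (95,107,120,-73):
  f=np.array([np.cos(np.radians(phi)),np.sin(np.radians(phi))])
  for side in (1,-1):
    az=phi+90*side
    for d6 in (.25,.35):
      q=None;out=[]
      for t in range(0,53,4):
        # tilt so that tool z leans to -spout direction
        Rt=Rtool(az); g=Rt.as_matrix()@[0,0,1.]
        sg=np.sign((Rtool(az,10).as_matrix()@[0,0,1])[:2]@-f); Rt=Rtool(az,sg*t)
        pos=np.r_[tr-.07*f,.14]
        q0=[0.1,.5,1.4,0,1.2,((np.radians(-az)+np.pi)%(2*np.pi))-np.pi] if q is None else q
        q,e=ik(pos,Rt,d6,q0); out.append(e)
      print(phi,side,az,sg,d6,np.round(q,2),round(max(out),4))
im=cv2.imread('pics/w3.png')[120:290,130:370]
cv2.imwrite('pics/w3c.png',cv2.resize(im,None,fx=3.3,fy=3.3,interpolation=cv2.INTER_CUBIC))
E
```

```text
[0.00277221 1.95943167 0.48666163 0.43486492 0.03529967 1.97117362] 0.0003332116604012336Traceback (most recent call last):
  File "<stdin>", line 2, in <module>
  File "ik.py", line 5, in fk
    Rm=R.from_euler('ZYZYZ',[q[0],q[1]+q[2],q[3],q[4],q[5]+np.pi/2])
  File "scipy/spatial/transform/_rotation.pyx", line 1413, in scipy.spatial.transform._rotation.Rotation.from_euler
ValueError: Expected axis specification to be a non-empty string of upto 3 characters, got ZYZYZ
```

```bash
sed -i "s/R.from_euler('ZYZYZ',\[q\[0\],q\[1\]+q\[2\],q\[3\],q\[4\],q\[5\]+np.pi\/2\])/R.from_euler('ZYZ',[q[0],q[1]+q[2],q[3]])*R.from_euler('YZ',[q[4],q[5]+np.pi\/2])/" ik.py
python3 - <<'E'
from ik import *
a,b=fk(D[0][0],.3);print(a,b.as_quat())
tr=np.array([.537,.012]); 
for phi in (95,107,120,-73):
  f=np.array([np.cos(np.radians(phi)),np.sin(np.radians(phi))])
  for side in (1,-1):
    az=phi+90*side
    for d6 in (.25,.35):
      q=None;out=[]
      for t in range(0,53,4):
        sg=np.sign((Rtool(az,10).as_matrix()@[0,0,1])[:2]@-f); Rt=Rtool(az,sg*t)
        pos=np.r_[tr-.07*f,.14]
        q0=[0.1,.5,1.4,0,1.2,((np.radians(-az)+np.pi)%(2*np.pi))-np.pi] if q is None else q
        q,e=ik(pos,Rt,d6,q0); out.append(e)
        if t==0: qs=q
      print(phi,side,az,sg,d6,np.round(qs,2),np.round(q,2),round(max(out),4))
im=cv2.imread('pics/w3.png')[120:290,130:370]
cv2.imwrite('pics/w3c.png',cv2.resize(im,None,fx=3.3,fy=3.3,interpolation=cv2.INTER_CUBIC))
E
```

```text
[0.00277221 1.95943167 0.48666163 0.43486492 0.03529967 1.97117362] 0.0003332116604012336
[ 0.20264607 -0.51145911  0.23127773] [ 9.73452429e-01  2.28889421e-01 -5.27326950e-06 -3.57867768e-05]
95 1 185 1.0 0.25 [-0.13  0.45  1.75  0.05  0.94  2.87] [ 0.    0.44  1.76 -0.46  0.94  2.87] 0.7249
95 1 185 1.0 0.35 [-0.13  0.45  1.75  0.04  0.94  2.87] [ 0.03  0.43  1.78 -0.38  0.92  2.87] 0.7614
95 -1 5 -1.0 0.25 [-0.11  0.45  1.75 -0.    0.94 -0.19] [ 0.26  0.6   1.8  -0.99  1.2   0.78] 0.0
95 -1 5 -1.0 0.35 [-0.11  0.45  1.75  0.    0.94 -0.19] [ 0.4   0.69  1.76 -0.92  1.24  0.88] 0.0
107 1 197 1.0 0.25 [-0.1   0.48  1.71 -0.    0.95  2.75] [ 0.03  0.43  1.8  -0.54  0.83  2.87] 0.6152
107 1 197 1.0 0.35 [-0.1   0.48  1.71  0.    0.95  2.75] [ 0.06  0.41  1.84 -0.47  0.81  2.87] 0.6577
107 -1 17 -1.0 0.25 [-0.1   0.48  1.71 -0.    0.95 -0.39] [ 0.26  0.57  1.87 -1.13  1.06  0.74] 0.0
107 -1 17 -1.0 0.35 [-0.1   0.48  1.71  0.    0.95 -0.39] [ 0.41  0.64  1.87 -1.06  1.11  0.86] 0.0
120 1 210 1.0 0.25 [-0.08  0.5   1.67 -0.    0.97  2.53] [ 0.05  0.41  1.85 -0.64  0.7   2.87] 0.5073
120 1 210 1.0 0.35 [-0.08  0.5   1.67 -0.    0.97  2.53] [ 0.09  0.38  1.91 -0.57  0.68  2.87] 0.5553
120 -1 30 -1.0 0.25 [-0.08  0.5   1.67 -0.    0.97 -0.61] [ 0.25  0.53  1.95 -1.3   0.91  0.72] 0.0
120 -1 30 -1.0 0.35 [-0.08  0.5   1.67 -0.    0.97 -0.61] [ 0.41  0.59  1.99 -1.26  0.97  0.88] 0.0
-73 1 17 1.0 0.25 [ 0.15  0.42  1.81  0.    0.91 -0.15] [-0.19  0.66  1.69  0.79  1.4  -0.88] 0.0
-73 1 17 1.0 0.35 [ 0.15  0.42  1.81  0.    0.91 -0.15] [-0.3   0.77  1.58  0.72  1.45 -0.94] 0.0
-73 -1 -163 -1.0 0.25 [0.12 0.42 1.82 0.07 0.91 2.87] [-0.19  0.66  1.69  0.79  1.4   2.26] 0.0768
-73 -1 -163 -1.0 0.35 [0.11 0.41 1.82 0.07 0.91 2.87] [-0.3   0.77  1.58  0.72  1.45  2.2 ] 0.0703
```

View pics/w3c.png

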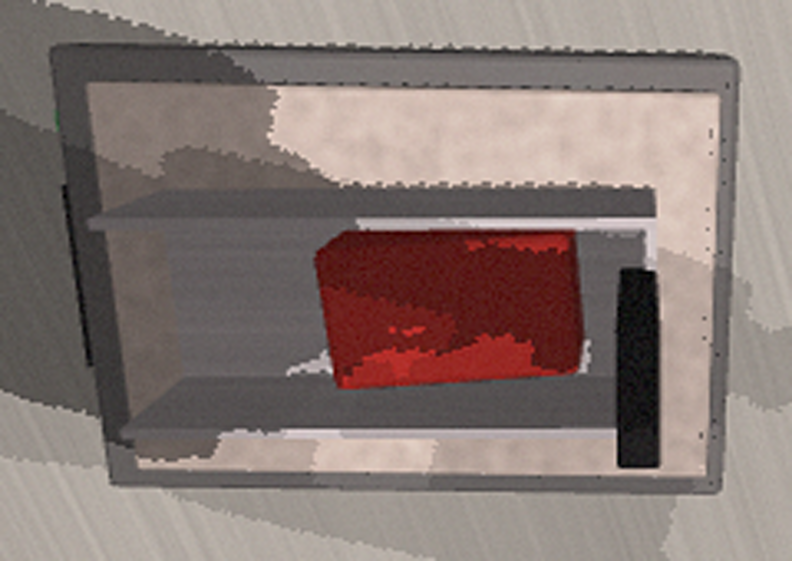

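The crop shows the platform with corners (88, 82), (718, 95), (705, 475) and (137, 470). The pan's far base edge is at row 187 and its near rim at row 432. I'll turn these into offsets and plan the side grasp.

```bash
python3 - <<'E'
from h import *
T=Tcam('wrist'); K=np.array(optics.camera_info('wrist')['intrinsics'])
def g(u,v,z):
    d=T[:3,:3]@np.linalg.inv(K)@[130+u/3.3,120+v/3.3,1]; return (T[:3,3]+d*((z-T[2,3])/d[2]))[:2]
c=[g(*x,.03) for x in [(88,82),(718,95),(705,475),(137,470)]]; m=np.mean(c,0)
e=c[1]-c[0]+c[2]-c[3]; print('platform',m,np.degrees(np.arctan2(e[1],e[0])),np.linalg.norm(e)/2,np.linalg.norm(c[0]-c[3]))
u=e/np.linalg.norm(e); v=np.array([-u[1],u[0]])
for n,x in dict(farbaseL=(170,187,.03),farbaseR=(655,187,.03),nearrimL=(122,433,.082),nearrimR=(610,433,.082),farrimL=(90,228,.082),farrimR=(655,225,.082),tabtopR=(660,268,.14),tabtopbot=(660,466,.14)).items():
    w=g(*x)-m; print(n,np.round([w@u,w@v],4))
s=manip.get_state();print(s['time_s'],s['tool_pos'])
print(goto([.505,-.296,.24],Rtool(72)))
E
```

```text
platform [ 0.50676553 -0.29779323] -18.313053751246926 0.18564033166378016 0.12281025464633083
farbaseL [-0.0718  0.0311]
farbaseR [0.0747 0.0332]
nearrimL [-0.0718 -0.0289]
nearrimR [ 0.0629 -0.0269]
farrimL [-0.0728  0.0279]
farrimR [0.0743 0.0309]
tabtopR [0.0748 0.032 ]
tabtopbot [ 0.0757 -0.0132]
13.8333 [ 0.57444747 -0.31914803  0.23959392]
[0.0011, -0.0732, -0.0004, -0.0, -0.0, -89.5]
```

Request:
apply_moves --pt "0 -0.073 0 0 0 -90" --pt "0 -0.073 0 0 0 -90" --pt "0 -0.073 0 0 0 -90" --pt "0 -0.073 0 0 0 -90" --pt "0 -0.073 0 0 0 -90" --pt "0 -0.073 0 0 0 -90" --pt "0 -0.073 0 0 0 -90" --pt "0 -0.073 0 0 0 -90" --pt "0 -0.073 0 0 0 -90" --pt "0 -0.073 0 0 0 -90" --pt "0 -0.073 0 0 0 -90" --pt "0 -0.073 0 0 0 -90"

```text
time_s: 14.83
tool_pos: [0.5049, -0.2972, 0.2399]
ee_rot: [-0.0, 0.184, 0.983, 0.0]
ft_force: [-0.5, -0.6, 0.2]
gripper_width: 0.0852
grasp_force: 0.0
```

```bash
python3 - <<'E'
from h import *
T,im=look('wrist','w4')
for l in ['pan_tab','cheese','scale']: print(l,place('wrist',T,l))
print(manip.get_state()['q'],goto([.507,-.297,.041],Rtool(72.5)))
E
```

```text
pan_tab [([0.574, -0.322, 0.118], 0.68)]
cheese [([0.521, -0.302, 0.032], 0.84)]
scale []
[-6.11433661e-01  4.07437146e-01  1.54592850e+00  1.27820215e-05
  1.18830904e+00 -1.80076643e+00] [-0.0019, 0.0009, 0.199, 0.0, -0.0, -4.4]
```

View pics/w4.png

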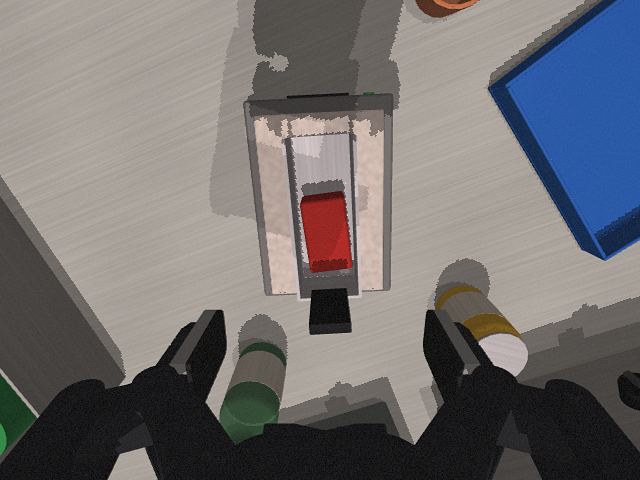

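The wrist view shows the pan centred between the fingers at column 325, with the tab at (330, 310) and the cheese at (327, 232). I'll turn the last 4°, descend and close on the sides.

Request:
apply_moves --pt "-0.002 0.001 0.02 0 0 -4" --pt "-0.002 0.001 0.05 0 0 -4.4" --pt "-0.002 0.001 0.08 0 0 -4.4" --pt "-0.002 0.001 0.105 0 0 -4.4" --pt "-0.002 0.001 0.125 0 0 -4.4" --pt "-0.002 0.001 0.145 0 0 -4.4" --pt "-0.002 0.001 0.163 0 0 -4.4" --pt "-0.002 0.001 0.178 0 0 -4.4" --pt "-0.002 0.001 0.19 0 0 -4.4" --pt "-0.002 0.001 0.199 0 0 -4.4" --pt "-0.002 0.001 0.203 0 0 -4.4" --pt "-0.002 0.001 0.203 0 0 -4.4"

```text
time_s: 16.03
tool_pos: [0.507, -0.2969, 0.0365]
ee_rot: [-0.0, 0.15, 0.989, 0.0]
ft_force: [-0.4, 0.0, 0.2]
gripper_width: 0.085
grasp_force: 0.0
```

Request:
apply_moves --pt "0 0 0 0 0 0" --pt "0 0 0 0 0 0" --pt "0 0 0 0 0 0" --pt "0 0 0 0 0 0" --pt "0 0 0 0 0 0" --pt "0 0 0 0 0 0" --claw 0

```text
time_s: 16.53
tool_pos: [0.5077, -0.2974, 0.0382]
ee_rot: [0.001, 0.15, 0.989, -0.0]
ft_force: [0.0, 0.0, 6.7]
gripper_width: 0.0616
grasp_force: 66.4
```

```bash
python3 - <<'E'
from h import *
s=manip.get_state(); print(s['time_s'],s['tool_pos'],s['q'],s['gripper_width'],s['ft_force'])
E
```

```text
16.5333 [ 0.50772151 -0.29742987  0.03815899] [-6.09020066e-01  6.72394869e-01  1.67855034e+00 -2.90956361e-05
  7.88752363e-01 -1.87939002e+00] 0.061578518097456715 [5.86596290e-03 8.36731380e-03 6.71051314e+00]
```

Request:
apply_moves --pt "0 0 -0.004 0 0 0" --pt "0 0 -0.012 0 0 0" --pt "0 0 -0.024 0 0 0" --pt "0 0 -0.038 0 0 0" --pt "0 0 -0.052 0 0 0" --pt "0 0 -0.066 0 0 0" --pt "0 0 -0.08 0 0 0" --pt "0 0 -0.094 0 0 0" --pt "0 0 -0.104 0 0 0" --pt "0 0 -0.11 0 0 0" --pt "0 0 -0.11 0 0 0"

```text
time_s: 17.45
tool_pos: [0.5076, -0.2973, 0.1487]
ee_rot: [0.001, 0.149, 0.989, -0.0]
ft_force: [0.9, -0.1, -4.4]
gripper_width: 0.0612
grasp_force: 65.9
```

```bash
python3 - <<'E'
from h import *
s=manip.get_state(); print(s['time_s'],s['tool_pos'],s['gripper_width'],s['ft_force'],s['wrist_torque'])
print(goto([.56,-.0635,.15],Rtool(17)))
E
```

```text
17.45 [ 0.50759852 -0.29727069  0.14866784] 0.0612223870987577 [ 0.9197637  -0.10629698 -4.4381009 ] [ 0.03462826  0.07056128 -0.03811681]
[0.019, 0.2388, -0.0015, 0.0, 0.1, 55.8]
```

Request:
apply_moves --pt "0 0.004 0 0 0 1" --pt "0.001 0.014 0 0 0 3" --pt "0.003 0.032 0 0 0 7" --pt "0.005 0.056 0 0 0 12" --pt "0.007 0.082 0 0 0 18" --pt "0.009 0.108 0 0 0 24" --pt "0.011 0.134 0 0 0 30" --pt "0.013 0.16 0 0 0 37" --pt "0.015 0.186 0 0 0 43" --pt "0.017 0.21 0 0 0 49" --pt "0.018 0.228 0 0 0 53" --pt "0.019 0.237 0 0 0 55"

```text
time_s: 18.45
tool_pos: [0.5589, -0.0625, 0.1461]
ee_rot: [-0.001, 0.591, 0.807, -0.0]
ft_force: [0.3, -0.7, -2.3]
gripper_width: 0.0613
grasp_force: 65.8
```

Request:
apply_moves --pt "0 0.001 0 0 0 1" --pt "0 0.001 0 0 0 1" --pt "0 0.001 0 0 0 1"

```text
time_s: 18.7
tool_pos: [0.5597, -0.0651, 0.1466]
ee_rot: [-0.0, 0.596, 0.803, -0.0]
ft_force: [0.2, -0.2, -3.5]
gripper_width: 0.0617
grasp_force: 65.8
```

```bash
python3 - <<'E'
from h import *
s=manip.get_state(); print(s['time_s'],s['tool_pos'],s['q'],s['ft_force'])
T,im=look('wrist'); 
for l in ['pan_tab','pan_spout','tray']: print(l,place('wrist',T,l))
T,im=look('side','s5'); 
for l in ['pan_tab','pan_spout','cheese','tray']: print(l,place('side',T,l))
print(goto([.56,-.0635,.118],Rtool(17,-52)), goto([.56,-.0635,.14],Rtool(17,-30)))
print(Rtool(17,-52).apply([0,0,1]))
E
```

```text
18.7 [ 0.55974551 -0.06513336  0.14660141] [-1.98375067e-01  4.75661456e-01  1.69398832e+00 -1.97628059e-04
  9.72759131e-01 -4.92053153e-01] [ 0.17580258 -0.17559307 -3.46957764]
pan_tab []
pan_spout [([0.538, 0.006, 0.137], 0.73)]
tray [([0.537, 0.011, -0.002], 0.77)]
pan_tab []
pan_spout [([0.54, 0.007, 0.142], 0.72)]
cheese [([0.564, -0.078, 0.139], 0.94)]
tray [([0.54, 0.009, -0.001], 0.75)]
[0.0013, 0.0004, 0.0291, -0.1, -52.0, -0.2] [0.0013, 0.0004, 0.0071, -0.1, -30.0, -0.2]
[ 0.23039205 -0.75357843 -0.61566148]
```

View pics/s5.png

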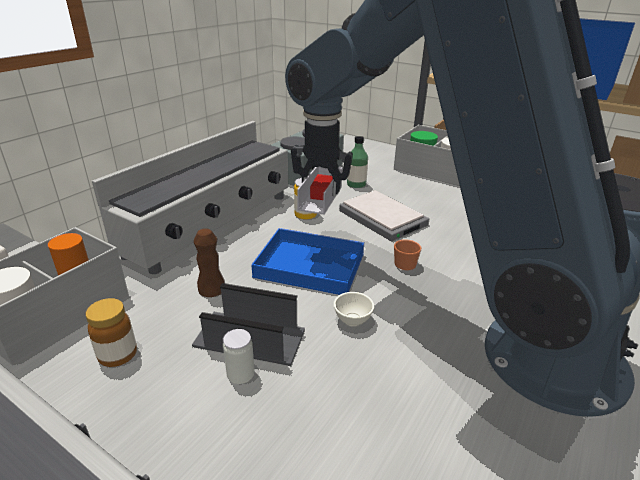

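The side view shows the pan held level with its spout over the tray near (315, 215) and the cheese inside. Now I'll tip it.

Request:
apply_moves --pt "0.001 0 0.003 0 -2 0" --pt "0.001 0 0.008 0 -6 0" --pt "0.001 0 0.013 0 -11 0" --pt "0.001 0 0.018 0 -16 0" --pt "0.001 0 0.022 0 -21 0" --pt "0.001 0 0.025 0 -26 0" --pt "0.001 0 0.027 0 -31 0" --pt "0.001 0 0.029 0 -36 0" --pt "0.001 0 0.029 0 -41 0" --pt "0.001 0 0.029 0 -46 0" --pt "0.001 0 0.029 0 -50 0" --pt "0.001 0 0.029 0 -52 0"

```text
time_s: 20.15
tool_pos: [0.5597, -0.0629, 0.1176]
ee_rot: [0.353, 0.535, 0.721, -0.262]
ft_force: [0.5, 0.5, -2.9]
gripper_width: 0.0617
grasp_force: 66.1
```

Request:
apply_moves --pt "0 0 0 0 0 0" --pt "0 0 0 0 0 0" --pt "0 0 0 0 0 0" --pt "0 0 0 0 0 0"

```text
time_s: 20.48
tool_pos: [0.56, -0.064, 0.1186]
ee_rot: [0.352, 0.536, 0.721, -0.261]
ft_force: [0.8, -0.3, -2.9]
gripper_width: 0.0614
grasp_force: 66.1
```

```bash
python3 - <<'E'
from h import *
s=manip.get_state(); print(s['time_s'],s['tool_pos'],s['q'],s['ft_force'],s['gripper_width'])
print(goto([.56,-.0635,.118],Rtool(17,-52)))
T,im=look('side'); 
for l in ['pan_tab','pan_spout','cheese']: print(l,place('side',T,l))
E
```

```text
20.4833 [ 0.56004613 -0.0640148   0.11859626] [ 0.17516573  0.620515    1.87160936 -1.20586827  0.99188379  0.77225643] [ 0.81175775 -0.27172975 -2.92739264] 0.06140252946589097
[0.0008, 0.0001, -0.0, -0.1, -0.1, -0.2]
pan_tab [([0.556, -0.042, 0.223], 0.58)]
pan_spout [([0.546, -0.024, 0.055], 0.62)]
cheese [([0.539, 0.008, -0.0], 0.75), ([0.511, 0.056, 0.051], 0.6)]
```

Request:
apply_moves --pt "0 0 0 0 0 0" --pt "0 0 0 0 0 0" --pt "0 0 0 0 0 0" --pt "0 0 0 0 0 0" --pt "0 0 0 0 0 0" --pt "0 0 0 0 0 0" --pt "0 0 0 0 0 0" --pt "0 0 0 0 0 0" --pt "0 0 0 0 0 0" --pt "0 0 0 0 0 0" --pt "0 0 0 0 0 0" --pt "0 0 0 0 0 0"

```text
time_s: 21.68
tool_pos: [0.5597, -0.0637, 0.1181]
ee_rot: [0.352, 0.536, 0.722, -0.261]
ft_force: [-0.2, -0.2, -0.6]
gripper_width: 0.0612
grasp_force: 66.1
```

```bash
python3 - <<'E'
from h import *
s=manip.get_state(); print(s['time_s'],s['tool_pos'],s['ft_force'],s['gripper_width'])
for n in ('side','top','wrist'):
    T,im=look(n,'t_'+n); 
    for l in ['pan_spout','cheese']: print(n,l,place(n,T,l))
    m=optics.masks_of(n,'cheese')
    if m: ys,xs=np.nonzero(m[0]['mask']); print(m[0]['p'],xs.min(),xs.max(),ys.min(),ys.max())
cv2.imwrite('pics/t.png',np.hstack([cv2.resize(cv2.imread('pics/t_side.png')[150:350,200:420],(400,364)),cv2.resize(cv2.imread('pics/t_wrist.png'),(400,364))]))
E
```

```text
21.6833 [ 0.55972346 -0.06372294  0.11805704] [-0.17964024 -0.18605433 -0.6296041 ] 0.061229501836098835
side pan_spout [([0.548, -0.022, 0.054], 0.81)]
side cheese [([0.514, 0.056, 0.049], 0.68)]
0.7 295 319 256 274
top pan_spout [([0.546, -0.021, 0.056], 0.74)]
top cheese [([0.511, 0.057, 0.054], 0.86)]
0.84 285 312 244 263
wrist pan_spout [([0.546, -0.025, 0.051], 0.91)]
wrist cheese []
```

View pics/t.png

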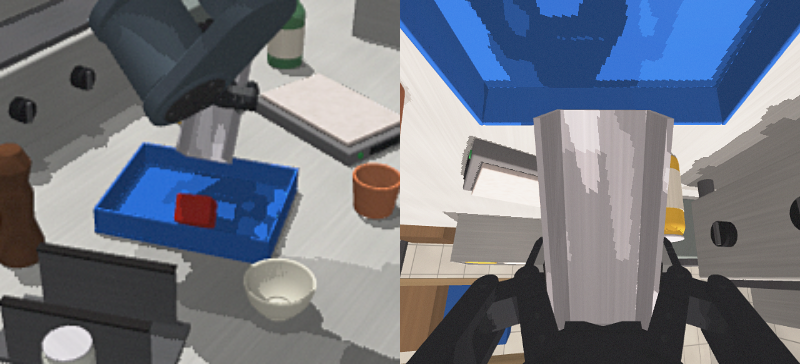

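The composite shows the cheese lying in the tray (left panel, about (195, 210)) and the tipped pan empty (right panel). It has been held at 52° for over a second, so I'll level it now.

```bash
python3 - <<'E'
from h import *
for z,t in [(.128,-35),(.14,-15),(.15,0)]: print(goto([.56,-.0635,z],Rtool(17,t)))
E
```

```text
[-0.0077, 0.0003, -0.0062, -0.1, 17.0, -0.1]
[-0.0172, 0.0003, -0.0136, -0.1, 37.0, -0.2]
[-0.0251, 0.0003, -0.0197, -0.1, 52.0, -0.2]
```

Request:
apply_moves --pt "-0.001 0 -0.001 0 2 0" --pt "-0.003 0 -0.002 0 6 0" --pt "-0.005 0 -0.004 0 11 0" --pt "-0.008 0 -0.006 0 17 0" --pt "-0.011 0 -0.008 0 23 0" --pt "-0.014 0 -0.011 0 29 0" --pt "-0.017 0 -0.013 0 35 0" --pt "-0.02 0 -0.015 0 41 0" --pt "-0.023 0 -0.018 0 46 0" --pt "-0.025 0 -0.02 0 50 0" --pt "-0.025 0 -0.02 0 52 0" --pt "-0.025 0 -0.02 0 52 0"

```text
time_s: 23.28
tool_pos: [0.5597, -0.0645, 0.1503]
ee_rot: [-0.0, 0.597, 0.802, 0.0]
ft_force: [0.5, 0.2, -3.5]
gripper_width: 0.0614
grasp_force: 66.0
```

```bash
python3 - <<'E'
from h import *
s=manip.get_state(); print(s['time_s'],s['tool_pos'],s['q'])
print(goto([.507,-.297,.15],Rtool(72.5)))
E
```

```text
23.2833 [ 0.55974385 -0.06450628  0.15025816] [-1.97888946e-01  4.70508650e-01  1.69174491e+00  1.35571168e-03
  9.79898560e-01 -4.90335283e-01]
[-0.2075, -0.1174, -0.0, 0.0, -0.1, -55.8]
```

Request:
apply_moves --pt "-0.004 -0.002 0 0 0 -1" --pt "-0.014 -0.008 0 0 0 -4" --pt "-0.032 -0.018 0 0 0 -9" --pt "-0.054 -0.031 0 0 0 -15" --pt "-0.076 -0.043 0 0 0 -21" --pt "-0.098 -0.056 0 0 0 -27" --pt "-0.12 -0.068 0 0 0 -33" --pt "-0.142 -0.08 0 0 0 -39" --pt "-0.164 -0.093 0 0 0 -45" --pt "-0.184 -0.104 0 0 0 -50" --pt "-0.2 -0.113 0 0 0 -54" --pt "-0.207 -0.117 0 0 0 -56"

```text
time_s: 24.28
tool_pos: [0.5066, -0.2971, 0.1498]
ee_rot: [-0.0, 0.148, 0.989, -0.001]
ft_force: [-0.1, 0.4, -1.0]
gripper_width: 0.061
grasp_force: 66.2
```

Request:
apply_moves --pt "0 0 0 0 0 0" --pt "0 0 0 0 0 0" --pt "0 0 0 0 0 0"

```text
time_s: 24.53
tool_pos: [0.5075, -0.2944, 0.1499]
ee_rot: [-0.0, 0.15, 0.989, -0.0]
ft_force: [-0.4, 0.9, -2.0]
gripper_width: 0.0611
grasp_force: 66.1
```

```bash
python3 - <<'E'
from h import *
s=manip.get_state(); print(s['time_s'],s['tool_pos'])
for n in ('side','wrist'):
    T,im=look(n)
    for l in ['pan_tab','pan_spout']: print(n,l,place(n,T,l))
print(goto([.507,-.297,.041],Rtool(72.5)))
E
```

```text
24.5333 [ 0.50751504 -0.29439679  0.14990639]
side pan_tab [([0.578, -0.315, 0.229], 0.87)]
side pan_spout [([0.438, -0.273, 0.143], 0.67)]
wrist pan_tab [([0.692, -0.188, -0.001], 0.39)]
wrist pan_spout [([0.437, -0.271, 0.143], 0.95), ([0.506, -0.296, 0.144], 0.63)]
[-0.0, -0.0021, 0.1091, -0.0, 0.0, 0.3]
```

Request:
apply_moves --pt "0 -0.001 0.005 0 0 0" --pt "0 -0.002 0.015 0 0 0" --pt "0 -0.002 0.03 0 0 0" --pt "0 -0.002 0.045 0 0 0" --pt "0 -0.002 0.06 0 0 0" --pt "0 -0.002 0.075 0 0 0" --pt "0 -0.002 0.087 0 0 0" --pt "0 -0.002 0.096 0 0 0" --pt "0 -0.002 0.102 0 0 0" --pt "0 -0.002 0.106 0 0 0" --pt "0 -0.002 0.107 0 0 0" --pt "0 -0.002 0.107 0 0 0"

```text
time_s: 25.83
tool_pos: [0.507, -0.2973, 0.0432]
ee_rot: [0.0, 0.149, 0.989, -0.0]
ft_force: [0.3, -0.9, -2.0]
gripper_width: 0.0615
grasp_force: 66.1
```

Request:
apply_moves --pt "0 0 0.001 0 0 0" --pt "0 0 0.002 0 0 0" --pt "0 0 0.003 0 0 0" --pt "0 0 0.003 0 0 0"

```text
time_s: 26.17
tool_pos: [0.5069, -0.2973, 0.0401]
ee_rot: [0.0, 0.149, 0.989, -0.0]
ft_force: [-0.1, -0.3, -1.5]
gripper_width: 0.0614
grasp_force: 66.1
```

Request:
apply_moves --pt "0 0 0.001 0 0 0" --pt "0 0 0.002 0 0 0" --pt "0 0 0.0025 0 0 0" --pt "0 0 0.0025 0 0 0"

```text
time_s: 26.5
tool_pos: [0.5069, -0.2973, 0.0382]
ee_rot: [0.0, 0.15, 0.989, -0.0]
ft_force: [-3.1, 2.6, 6.1]
gripper_width: 0.0613
grasp_force: 66.8
```

Contact. I'll release and retreat.

Request:
apply_moves --pt "0 0 0 0 0 0" --pt "0 0 0 0 0 0" --pt "0 0 0 0 0 0" --pt "0 0 0 0 0 0" --pt "0 0 0 0 0 0" --pt "0 0 0 0 0 0" --claw 0.085

```text
time_s: 27.0
tool_pos: [0.5069, -0.2972, 0.0375]
ee_rot: [-0.0, 0.149, 0.989, 0.0]
ft_force: [-0.4, 0.3, -0.0]
gripper_width: 0.0853
grasp_force: 0.0
```

Request:
apply_moves --pt "0 0 -0.005 0 0 0" --pt "0 0 -0.015 0 0 0" --pt "0 0 -0.03 0 0 0" --pt "0 0 -0.05 0 0 0" --pt "0 0 -0.075 0 0 0" --pt "0 0 -0.1 0 0 0" --pt "0 0 -0.13 0 0 0" --pt "0 0 -0.16 0 0 0" --pt "0 0 -0.185 0 0 0" --pt "0 0 -0.2 0 0 0" --pt "0 0 -0.2 0 0 0" --pt "0 0 -0.2 0 0 0"

```text
time_s: 28.0
tool_pos: [0.507, -0.2973, 0.2386]
ee_rot: [0.001, 0.15, 0.989, -0.0]
ft_force: [0.3, 0.2, -0.6]
gripper_width: 0.0846
grasp_force: 0.0
```

```bash
python3 - <<'E'
from h import *
s=manip.get_state(); print(s['time_s'],s['tool_pos'],s['gripper_width'])
for n in ('side','wrist'):
    T,im=look(n)
    for l in ['pan_tab','pan_spout','cheese','scale']: print(n,l,place(n,T,l))
E
```

```text
28.0 [ 0.50696034 -0.2972932   0.23862972] 0.08461244771062165
side pan_tab [([0.574, -0.319, 0.117], 0.95), ([0.666, 0.443, 0.004], 0.23)]
side pan_spout [([0.435, -0.278, 0.032], 0.79)]
side cheese [([0.353, -0.118, 0.001], 0.64), ([0.512, 0.055, 0.052], 0.61)]
side scale [([0.506, -0.295, -0.0], 0.74), ([0.353, -0.122, -0.004], 0.42)]
wrist pan_tab [([0.577, -0.318, 0.119], 0.56)]
wrist pan_spout [([0.436, -0.273, 0.028], 0.68)]
wrist cheese []
wrist scale []
```

The pan is level and centred on the scale, the cheese is in the tray, and the gripper is clear. I'll hand it in.

```bash
python3 -c "
from rig import manip
print(manip.job_done())"
```

```text
the job is handed in; nothing more can be done
None
```

The job is handed in at about 28 s: the cheese slid into the blue tray at 52° of tilt (held over a second), and the pan is back on the scale, level, centred and released; no verdict was returned.

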